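# Nip a seal blank in the engraver's vise

### The arm

A 6-joint arm with a two-finger parallel gripper is mounted at the origin on the work surface. World frame = base frame: x ahead of the robot, y to its left, z up, the work surface at z = 0. Lengths are in m, angles in rad, forces in N, time in s.
With the tool pointing down it reaches from about 0.225 to 0.875 m from the base axis. Payload 3.4 kg.
Tool frame: the origin (TCP) lies at the very end of the fingers, on their centre line; the grasp point (between the pads) lies 19 mm behind it; z points along the fingers, y is the direction in which the jaws open and shut (so a half turn about z gives the same grasp; the last joint's range is limited). The gripper opens to 85 mm and grips with 20 to 120 N. Pads are 22 mm wide; open, the fingers measure 114 mm over their backs; the gripper's body (76 mm by 85 mm) begins 54 mm behind the grasp point. The pads swing forward as they close: fully open they stand 13 mm farther back than shut.
Start: joints at [-1.45, 0.276, 1.505, -0, 1.361, -0.121], TCP at [0.138, -0.558, 0.201] pointing down, gripper open.
Joint ranges: [-2.89, 2.89], [-0.75, 2.08], [0.22, 2.7], [-1.18, 4.32], [0.11, 2.71], [-2.7, 2.7]. Speed limits (rad/s): [2.57, 2.57, 3.14, 3.14, 3.14, 3.14].

### API

Orientations are given as a unit quaternion [w, x, y, z].
In Python, from rig import manip gives the robot as it stands. The module is installed in compiled form; this text tells all that it offers.
- The arm moves only by the tool carry_out, never from a script. Its argument "moves" is one flat list of numbers, 5 for each row, row after row: the opening in per cent of the stroke, from 0 (shut) to 100 (fully open), then the shift along the world's x, y, z in cm, then the turn about the world's z in rad. A call has exactly 10 rows; each row shifts and turns the commanded pose from where the row before left it; what a row does not reach is not made up. A row lasts 1/10 s, in which the tool goes at most 50 mm and 8.59 degrees, less where a joint would pass 70% of its speed; a pose out of reach is approached as far as the arm can. A call is refused whole if a number of a shift passes 5 or a number of a turn 0.15, either way. A call with a gripper value outside its range is refused whole. The fingers move at their own pace and stop on an object; "squeeze" is the grip in N (left out, the last holds). Time passes only in rows, so rows that do not move let the fingers close, or fill a call up. It gives the time, the measured TCP pose, the force and the opening at its end, in the units of the state.
- manip.get_state(): the state, without advancing time (a new reading comes with each control period).
- manip.get_image(name): name is "scene" or "top" or "wrist"; returns the picture (400x640x3 uint8, red, green, blue); there is no depth.
- manip.camera_info(name): a dict with "fov_y" (degrees; the focal length in pixels is half the picture's height over the tangent of half this angle, whatever the lens; pixels are square), "cx", "cy" (the principal point, pixels), "dist" ([k1, k2, p1, p2, k3] as OpenCV has them; the pictures are not rectified), "rvec" (rotation vector, rad) and "tvec" (3), from world to camera coordinates, as OpenCV has them; the wrist camera has in their place "hand_eye" (4x4, takes a point from camera to tool coordinates, whose origin is the TCP and whose axes are the flange's). Camera axes: x right, y down, z forward; pixel columns grow to the right and rows downward; lengths in m; the calibration is good to about 2 mm. A picture is of the moment at which its call begins: read the wrist's pose just before it. camera_info takes no time and is no camera call.
- manip.sign_off(): hands the job in, once; it reports no verdict.
The state is a dict: "clock": time; "qpos": joint angles; "qd": joint speeds; "effort": joint torques, N m; "position": TCP position; "ee_rot": TCP orientation; "contact_force": force on the tool from outside, world axes, zero at the start; "moment": the same for the moment, N m; "width": finger opening in m.
Only numpy, scipy, OpenCV 4.12 (cv2) and the standard library are available. Lean on these libraries where they do the work, as an engineer would, in place of code of your own. Each camera call takes 0.05 s, during which the arm holds its last target. There are 200 camera calls.

### The job

Set the brass seal blank upright, head up, foot down on the bed of the engraver's vise between its jaws, and let it go. Then roll the vise's recessed thumbwheel with a fingertip until the jaws hold the blank snugly in the vee, firm but not so hard that the soft brass is bruised: use a light touch on the wheel, do not force the jaw by hand, and leave the other things on the bench where they are.

Things in the scene. Friction and masses are not known exactly. Their poses are not given: they have to be found in the camera images.
- vise: Engraver's vise fixed on a board (200 x 96 mm, 12 to 22 mm thick). Base plate 150 x 66 x 14 mm, screw along its x. Origin: centre of the base plate's underside; heights are above it. At the +x end stands the fixed steel jaw (40 mm wide, top at 40 mm) with an upright 90 degree vee, 8 mm deep, facing -x; at the -x end the dark bearing block (40 x 60 mm, flat top at 39 mm) holding the thumbwheel.
- seat (a point): Point on the vise's flat bed (top of the base plate, 14 mm above the vise's origin) where the middle of the blank's foot is when its shank lies home in the vee: 36.7 mm along the vise's +x from its origin. Axes as the vise's: -x points to the moving jaw, z up.
- vise_wheel: Knurled steel thumbwheel, 28 mm across and 10 mm thick, sunk in the bearing block; origin at its centre (its axis lies along the vise's x, 29 mm above the vise's origin). It is the nut of the jaw screw: rolling the top of its rim towards the vise's +y closes the jaws, 1.6 mm of jaw for each radian, so 1.6 mm for each 14 mm of rim.
- rim_top (a point): Crown of the thumbwheel's rim, the only exposed part: 43 mm above the vise's origin, 4 mm proud of the block's top; 42 mm along the vise's -x from its origin. Axes as the vise's. The wheel turns stiffly and stays where left: rolling it takes 3 to 4 N along the rim while the jaw is free; each further 1 N along the rim adds about 9 N of jaw squeeze. Pressing on it with over 20 N harms it.
- vise_jaw: Moving steel jaw, 20 x 42 mm, 26 mm high above the bed, with a flat face towards the vee; it slides along the vise's +x to close. Origin: foot of that face, on the bed.
- jaw_face (a point): Top middle of the moving jaw's flat face, 26 mm above the bed. At the start it stands 3 to 6 mm short of where it would touch a blank lying home in the vee (then it is 8 mm to the -x side of the seat point).
- seal: Turned brass seal blank, about 115 g, standing upright on the bench: round shank 16 mm across and 36 mm long with a 2 mm bevel at the foot, round head 24 mm across from 36 to 50 mm above the foot. Origin: middle of the foot; z up through the head. Soft: 15 to 30 N of jaw squeeze is snug, over 60 N bruises it.
- bench_block: Bystander: steel bench block on a rubber pad, 70 x 70 x 30 mm high. Origin: centre of the underside.
- jar: Bystander: open glass jar, 66 mm across, 75 mm high. Origin: centre of the underside.
- jar_lid: Bystander: black round lid, 68 mm across, 12 mm high. Origin: centre of the underside.
- burnisher: Bystander: burnisher lying along its own x, 170 mm long, 12 mm thick, wooden handle at -x. Origin: under the ferrule, about its middle.

How it is judged:
By the outcome, as a careful person would: the job done as asked, in the order asked, and still so for the second after the job is handed in, with the robot touching nothing.
It also fails if it takes over 72 s, if anything falls off the work surface, if the arm or the gripper's body presses on something with over 40 N, if the wrist force passes 120 N, or if a joint passes its speed limit or range.

## Working session

There is one attempt and no reset: what is moved stays moved. The work goes in short steps, Python scripts to look and compute and a tool call to move; the robot and the scene stay as the last step left them, time stands still between calls to the robot, and variables do not carry over. Pictures are saved under pics/ and viewed, about 8 in all and at most 12, crops included, and the job is handed in when it is done.

Besides the shell and the picture viewer there is one more tool, called after "Call:" by a JSON object that holds its "api" and its "payload", one argument or row to a line. carry_out: Moves the arm, as the interface text tells. Its arguments: {"type":"object","properties":{"moves":{"type":"array","items":{"type":"number"}},"squeeze":{"type":"number"}},"required":["moves"]}

```bash
mkdir -p pics; cat > h.py <<'E'
import numpy as np, cv2
from scipy.spatial.transform import Rotation as R
from rig import manip
def cam(name, st=None):
    i=manip.camera_info(name); f=200/np.tan(np.radians(i["fov_y"])/2)
    K=np.array([[f,0,i["cx"]],[0,f,i["cy"]],[0,0,1]]); d=np.array(i["dist"],float)
    if "rvec" in i:
        Rw=cv2.Rodrigues(np.array(i["rvec"],float))[0]; t=np.array(i["tvec"],float).ravel()
        return K,d,Rw.T,-Rw.T@t
    H=np.array(i["hand_eye"]); w,x,y,z=st["ee_rot"]; Rt=R.from_quat([x,y,z,w]).as_matrix()
    return K,d,Rt@H[:3,:3],Rt@H[:3,3]+np.array(st["position"])
def ray(c,px):
    K,d,Rc,o=c; u=cv2.undistortPoints(np.array(px,float).reshape(-1,1,2),K,d).reshape(-1,2)
    return o,(Rc@np.c_[u,np.ones(len(u))].T).T
def plane(c,px,z):
    o,v=ray(c,px); return o+v*((z-o[2])/v[:,2])[:,None]
def proj(c,P):
    K,d,Rc,o=c; r=cv2.Rodrigues(Rc.T)[0]; return cv2.projectPoints(np.array(P,float).reshape(-1,1,3),r,-Rc.T@o,K,d)[0].reshape(-1,2)
def snap(name,fn):
    st=manip.get_state(); im=manip.get_image(name); cv2.imwrite(f"pics/{fn}.png",im[:,:,::-1]); return im,cam(name,st),st
E
python3 - <<'E'
from h import *
for n in("top","scene","wrist"):
    im,c,st=snap(n,n+"0"); print(n,c[3].round(3),c[2][:,2].round(2),c[0][0,0])
a=[cv2.imread(f"pics/{n}0.png") for n in("top","scene")]
print(st)
E
```

```text
top [0.543 0.021 1.24 ] [ 0.03 -0.01 -1.  ] 438.6688751625436
scene [1.113 0.83  0.855] [-0.41 -0.64 -0.64] 479.51151287841617
wrist [ 0.206 -0.541  0.373] [-0.27 -0.06 -0.96] 319.1175113238434
{'clock': 0.1, 'qpos': array([-1.44997134e+00,  2.76490686e-01,  1.50600555e+00, -1.31665170e-05,
        1.36071458e+00, -1.20992684e-01]), 'qd': array([ 0.00323546, -0.00221829, -0.00175534,  0.0005156 , -0.00144499,
        0.0024982 ]), 'effort': array([ 1.18275115e-03, -4.17699730e+01, -2.46404743e+01, -2.31650183e-04,
        5.81031956e-03,  3.18973093e-06]), 'position': array([ 0.13762368, -0.55774287,  0.19995007]), 'ee_rot': array([-8.09082023e-04,  9.92698936e-01,  1.20615788e-01, -6.36956626e-06]), 'contact_force': array([-1.04967857,  0.28870377,  0.25701166]), 'moment': array([0.03217796, 0.02113361, 0.00520564]), 'width': 0.08536445421363083}
```

View pics/top0.png

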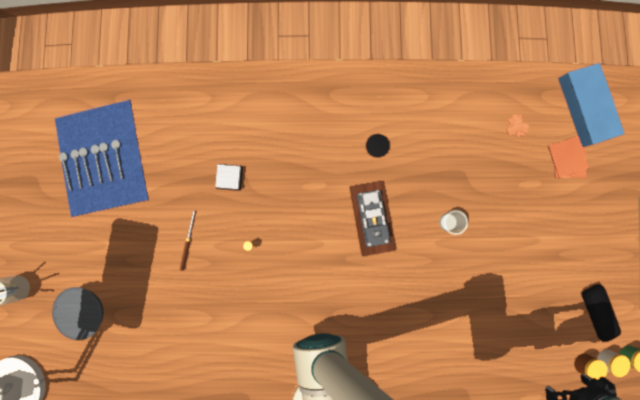

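View pics/scene0.png

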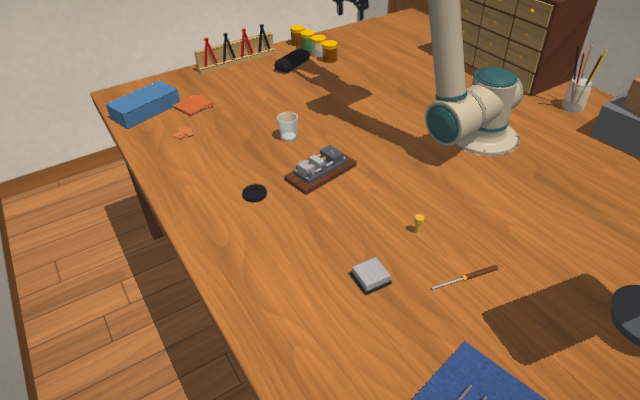

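The top view shows the seal at (248,245) and the vise at (373,218), with its fixed jaw away from the robot and the dark block near it. The jar is at (454,222), the lid at (377,146), the burnisher at (188,240) and the bench block at (229,177).

```bash
python3 - <<'E'
from h import *
im=cv2.imread("pics/top0.png"); c=cam("top")
hsv=cv2.cvtColor(im,cv2.COLOR_BGR2HSV)
# seal head: yellow
m=cv2.inRange(hsv,(20,120,120),(35,255,255)); m[:, :235]=0;m[:,262:]=0;m[:235]=0;m[258:]=0
ys,xs=np.nonzero(m); print("seal px",xs.mean(),ys.mean(),len(xs), plane(c,[[xs.mean(),ys.mean()]],.05))
# board: dark red-brown
v=hsv[175:262,340:405]; 
m=np.zeros(im.shape[:2],np.uint8); m[175:262,340:405]=((v[:,:,2]<125)|(v[:,:,1]<90)).astype(np.uint8)*255
m=cv2.morphologyEx(m,cv2.MORPH_OPEN,np.ones((3,3)))
k=max(cv2.findContours(m,0,2)[0],key=cv2.contourArea); r=cv2.minAreaRect(k); b=cv2.boxPoints(r)
P=plane(c,b,.017); print(P.round(4),P.mean(0)); print([np.linalg.norm(P[i]-P[i-1]).round(4) for i in range(4)])
print("other", plane(c,[[454,222],[377,146],[188,240],[229,177]],.03).round(3))
E
```

```text
seal px 247.73333333333332 245.8 15 [[0.46591295 0.21795821 0.05      ]]
[[ 0.6253 -0.0629  0.017 ]
 [ 0.641  -0.159   0.017 ]
 [ 0.4494 -0.1894  0.017 ]
 [ 0.4343 -0.0936  0.017 ]] [ 0.53749562 -0.12622505  0.017     ]
[np.float64(0.1934), np.float64(0.0974), np.float64(0.1939), np.float64(0.097)]
other [[ 0.523 -0.352  0.03 ]
 [ 0.737 -0.14   0.03 ]
 [ 0.482  0.388  0.03 ]
 [ 0.655  0.272  0.03 ]]
```

Call:
{"api": "carry_out", "payload": {
  "moves": [100,3.2,3.8,0,-0.008,100,3.2,3.8,0,-0.008,100,3.2,3.8,0,-0.008,100,3.2,3.8,0,-0.008,100,3.2,3.8,0,-0.008,100,3.2,3.8,0,-0.008,100,3.2,3.8,0,-0.008,100,3.2,3.8,0,-0.008,100,3.2,3.8,0,-0.008,100,3.2,3.8,0,-0.008]
}}

```text
clock: 1.15
position: [0.4585, -0.1765, 0.2007]
ee_rot: [0.0, 0.997, 0.081, 0.0]
contact_force: [0.3, -1.0, 0.4]
width: 0.0858
```

Call:
{"api": "carry_out", "payload": {
  "moves": [100,3.2,3.8,0,0,100,2,1.4,0,0,100,0,0,0,0,100,0,0,0,0,100,0,0,0,0,100,0,0,0,0,100,0,0,0,0,100,0,0,0,0,100,0,0,0,0,100,0,0,0,0]
}}

```text
clock: 2.15
position: [0.5096, -0.1265, 0.2008]
ee_rot: [0.0, 0.997, 0.081, 0.0]
contact_force: [0.4, -0.7, -0.5]
width: 0.086
```

```bash
python3 - <<'E'
from h import *
im,c,st=snap("wrist","w1"); np.save("w1c.npy",np.array([st["position"],st["ee_rot"][:3]],dtype=object),allow_pickle=True)
import pickle; pickle.dump((c,st),open("w1.pkl","wb"))
print(st["position"],st["ee_rot"],st["contact_force"],st["clock"])
print(proj(c,[[.5375,-.126,.02],[.63,-.11,.02],st["position"]]))
cv2.imwrite("pics/w1b.png",cv2.resize(im[:,:,::-1],None,fx=1.25,fy=1.25))
E
```

```text
[ 0.50958427 -0.12650952  0.20079903] [7.31434304e-05 9.96745003e-01 8.06188001e-02 5.69075942e-05] [ 0.4388024  -0.74200626 -0.4919491 ] 2.15
[[322.11459204 152.03148124]
 [321.5651761   59.42543344]
 [319.11029718 237.26641374]]
```

View pics/w1.png

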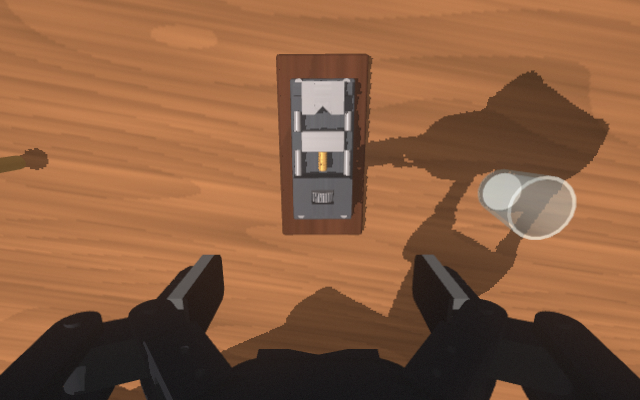

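The wrist view shows the vise squarely: vee apex near (322,107), moving jaw top near (323,142), and wheel near (322,197). I'll crop it to get the edges more exactly.

```bash
python3 - <<'E'
from h import *
im=cv2.imread("pics/w1.png")
cv2.imwrite("pics/w1c.png",cv2.resize(im[70:240,270:376],None,fx=3.5,fy=3.5,interpolation=cv2.INTER_CUBIC))
g=cv2.cvtColor(im,cv2.COLOR_BGR2GRAY)
print("col 310-316",g[72:222,311:316].mean(1).astype(int).tolist())
for r in (95,142,190,197): print(r,g[r,284:362].tolist())
E
```

```text
col 310-316 [75, 75, 75, 75, 76, 76, 74, 90, 113, 177, 197, 188, 191, 194, 193, 195, 195, 195, 194, 194, 194, 193, 193, 193, 194, 194, 194, 193, 193, 193, 194, 195, 191, 188, 191, 193, 192, 193, 193, 194, 194, 189, 152, 112, 106, 107, 106, 106, 106, 106, 106, 106, 106, 107, 106, 106, 87, 66, 79, 136, 183, 199, 199, 201, 200, 198, 197, 198, 200, 200, 200, 200, 200, 200, 200, 199, 197, 197, 200, 167, 111, 105, 105, 105, 105, 105, 105, 105, 105, 105, 105, 105, 104, 104, 104, 104, 105, 103, 104, 87, 61, 57, 53, 51, 51, 57, 81, 100, 100, 100, 99, 100, 100, 99, 99, 99, 99, 98, 91, 86, 109, 118, 106, 107, 103, 96, 101, 106, 105, 90, 67, 65, 84, 98, 99, 99, 98, 98, 99, 99, 98, 98, 99, 98, 100, 100, 93, 79, 74, 74]
95 [83, 84, 83, 83, 82, 82, 84, 97, 105, 98, 85, 81, 78, 79, 81, 82, 84, 135, 190, 195, 197, 197, 195, 195, 194, 194, 195, 194, 192, 194, 193, 192, 192, 191, 191, 191, 191, 192, 191, 190, 190, 190, 191, 190, 190, 190, 189, 189, 190, 189, 189, 190, 190, 188, 190, 189, 188, 189, 188, 189, 106, 54, 53, 56, 65, 68, 69, 72, 65, 73, 58, 51, 51, 73, 75, 73, 75, 74]
142 [76, 77, 77, 75, 74
[... 331 characters left out ...]
9, 49, 71, 77]
190 [74, 75, 77, 75, 74, 76, 74, 78, 75, 100, 102, 102, 101, 102, 102, 101, 102, 102, 103, 102, 101, 101, 102, 100, 101, 102, 102, 94, 91, 91, 91, 90, 89, 89, 90, 88, 88, 89, 89, 89, 88, 89, 91, 89, 89, 88, 88, 89, 88, 76, 96, 98, 99, 98, 98, 99, 98, 98, 97, 97, 100, 98, 98, 98, 98, 98, 97, 97, 61, 47, 49, 48, 47, 47, 48, 48, 48, 51]
197 [74, 75, 76, 74, 75, 76, 76, 76, 78, 96, 100, 102, 103, 102, 103, 101, 100, 101, 101, 101, 101, 102, 102, 101, 100, 101, 100, 88, 88, 122, 98, 87, 99, 127, 165, 128, 125, 144, 128, 174, 125, 131, 143, 101, 130, 107, 97, 102, 84, 89, 97, 98, 98, 99, 100, 99, 97, 99, 98, 98, 97, 99, 97, 96, 98, 96, 97, 88, 57, 49, 48, 49, 48, 48, 48, 50, 50, 47]
```

View pics/w1c.png

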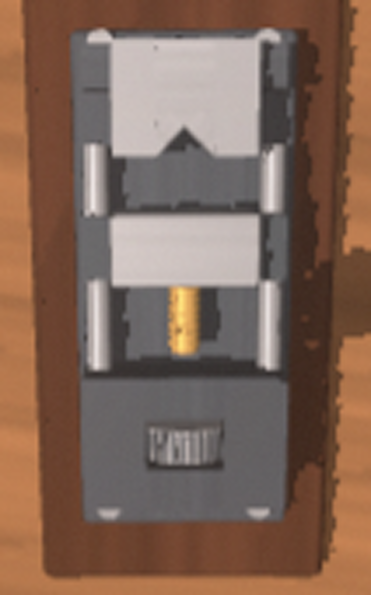

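The crop shows the vee apex at (322.9,106.6), jaw edges at columns 301.5 to 344 and the wheel at about (322.3,196.5).

```bash
python3 - <<'E'
from h import *; import pickle
c,st=pickle.load(open("w1.pkl","rb"))
for T in (.012,.017,.022):
    z=T+.04
    fj=plane(c,[[301.3,95],[344.1,95]],z); ap=plane(c,[[322.8,106.3],[322.8,114.2]],z)
    mj=plane(c,[[301.7,142],[343.6,142],[322.7,130.8],[322.7,151.2]],z)
    bb=plane(c,[[292.7,190],[351.5,190],[322.3,178],[322.3,218]],T+.039); w=plane(c,[[322.2,196.5]],T+.043)
    n=np.linalg.norm
    print(T,"fjw",n(fj[0]-fj[1]),"vee",n(ap[0]-ap[1]),"mj",n(mj[0]-mj[1]),n(mj[2]-mj[3]),"bb",n(bb[0]-bb[1]),n(bb[2]-bb[3]))
    ax=ap[0]-w[0]; ax[2]=0; print(" yaw",np.arctan2(ax[1],ax[0]),"len",n(ax),"expect 90.0")
    u=np.array([np.cos(.16),np.sin(.16),0])
    print(" apex",ap[0].round(4),"seat",(ap[0]-u*.0113)[:2].round(4),"jawface",mj[2].round(4),"wheel",w[0].round(4),"gap jaw->seat",(ap[0]-mj[2])@u-.0113)
E
```

```text
0.012 fjw 0.040924891446413515 vee 0.007331929535891649 mj 0.04170360151905618 0.019971181230875237 bb 0.061225311214209654 0.0434489108406066
 yaw 0.15839084581749235 len 0.0892426188942295 expect 90.0
 apex [ 0.5846 -0.1184  0.052 ] seat [ 0.5735 -0.1202] jawface [ 0.5618 -0.1221  0.052 ] wheel [ 0.4965 -0.1325  0.055 ] gap jaw->seat 0.011768037972518628
0.017 fjw 0.0402899385536406 vee 0.0072181740754887385 mj 0.04105656687857961 0.01966132679152416 bb 0.06027833420490372 0.04277688290265967
 yaw 0.1583828993012017 len 0.08784573573587606 expect 90.0
 apex [ 0.5845 -0.1183  0.057 ] seat [ 0.5734 -0.1201] jawface [ 0.5621 -0.122   0.057 ] wheel [ 0.4978 -0.1322  0.06  ] gap jaw->seat 0.011410135558521257
0.022 fjw 0.03965498566086763 vee 0.007104418615085935 mj 0.040409532238102966 0.019351472352172966 bb 0.05933135719559774 0.042104854964712814
 yaw 0.15837469597745968 len 0.08644885258324918 expect 90.0
 apex [ 0.5844 -0.1183  0.062 ] seat [ 0.5733 -0.1201] jawface [ 0.5624 -0.1219  0.062 ] wheel [ 0.4991 -0.1319  0.065 ] gap jaw->seat 0.011052233144523997
```

Call:
{"api": "carry_out", "payload": {
  "moves": [100,-0.4,3.5,0,0,100,-0.4,3.5,0,0,100,-0.4,3.5,0,0,100,-0.4,3.5,0,0,100,-0.4,3.5,0,0,100,-0.4,3.5,0,0,100,-0.4,3.5,0,0,100,-0.4,3.5,0,0,100,-0.4,3.5,0,0,100,-0.4,3.0,0,0]
}}

```text
clock: 3.2
position: [0.4693, 0.2205, 0.2008]
ee_rot: [-0.0, 0.997, 0.081, 0.0]
contact_force: [0.7, 0.1, -0.3]
width: 0.085
```

Call:
{"api": "carry_out", "payload": {
  "moves": [100,0,0,0,0,100,0,0,0,0,100,0,0,0,0,100,0,0,0,0,100,0,0,0,0,100,0,0,0,0,100,0,0,0,0,100,0,0,0,0,100,0,0,0,0,100,0,0,0,0]
}}

```text
clock: 4.2
position: [0.4697, 0.2187, 0.2007]
ee_rot: [0.0, 0.997, 0.081, 0.0]
contact_force: [0.4, -0.6, -0.1]
width: 0.0854
```

```bash
python3 - <<'E'
from h import *
im,c,st=snap("wrist","w2"); print(st["position"],st["ee_rot"],st["contact_force"])
hsv=cv2.cvtColor(im,cv2.COLOR_RGB2HSV)
m=cv2.inRange(hsv,(18,110,60),(38,255,255)); n,l,s,ce=cv2.connectedComponentsWithStats(m)
for i in range(1,n):
    if s[i,4]>40: print(s[i],ce[i],plane(c,[ce[i]],.05).round(4))
E
```

```text
[0.46969012 0.21869097 0.20073354] [4.18846924e-05 9.96729613e-01 8.08088954e-02 3.43640050e-07] [ 0.39051178 -0.59081846 -0.13157841]
[308 175  22  20 300] [317.85 184.45] [[0.4674 0.2191 0.05  ]]
```

View pics/w2.png

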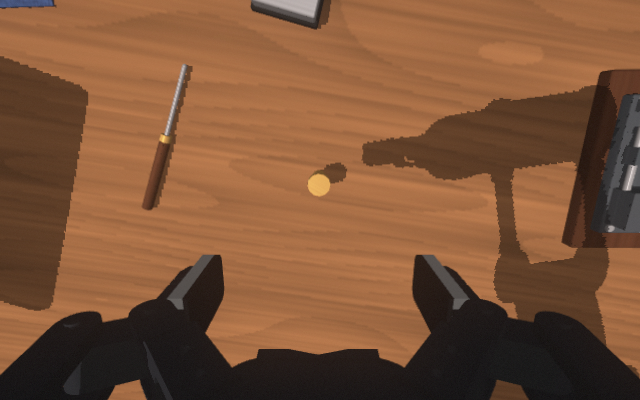

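The seal's head sits at (318,184), giving world (0.467,0.219), which agrees with the top view to 2 mm. I'll go down and grip its head.

Call:
{"api": "carry_out", "payload": {
  "moves": [70,-0.2,0,-2,0,60,0,0,-2,0,60,0,0,-2,0,60,0,0,-2,0,60,0,0,-2,0,60,0,0,-2,0,60,0,0,-2,0,60,0,0,-2,0,60,0,0,-1.2,0,60,0,0,0,0]
}}

```text
clock: 5.25
position: [0.4664, 0.2183, 0.0273]
ee_rot: [0.0, 0.997, 0.081, -0.002]
contact_force: [0.5, -0.9, 0.1]
width: 0.0512
```

Call:
{"api": "carry_out", "payload": {
  "moves": [40,0,0,0,0,25,0,0,0,0,15,0,0,0,0,10,0,0,0,0,10,0,0,0,0,10,0,0,0,0,10,0,0,0,0,10,0,0,0,0,10,0,0,0,0,10,0,0,0,0],
  "squeeze": 40
}}

```text
clock: 6.25
position: [0.4677, 0.2187, 0.0287]
ee_rot: [0.0, 0.997, 0.081, -0.0]
contact_force: [-0.6, 0.4, -0.4]
width: 0.0084
```

```bash
python3 - <<'E'
from h import *
im,c,st=snap("wrist","w3"); print(st["width"],proj(c,[st["position"],[.4674,.2191,.05]]))
hsv=cv2.cvtColor(im,cv2.COLOR_RGB2HSV)
m=cv2.inRange(hsv,(18,110,60),(38,255,255)); n,l,s,ce=cv2.connectedComponentsWithStats(m)
for i in range(1,n):
    if s[i,4]>40: print(s[i],ce[i],plane(c,[ce[i]],.05).round(4))
E
```

```text
0.008447261806958642 [[319.10997328 237.26661462]
 [318.40017018 253.13369929]]
[ 21 151  11  14 106] [ 25.90566038 157.60377358] [[0.4938 0.3632 0.05  ]]
[310 268  16   6  43] [318.88372093 271.11627907] [[0.4572 0.2172 0.05  ]]
```

View pics/w3.png

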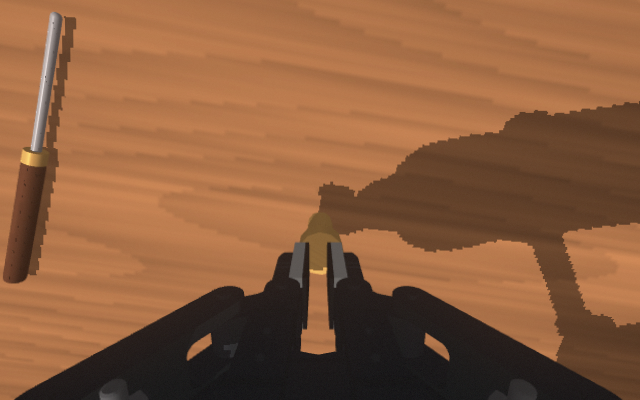

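The wrist view shows the fingers at (318,250) closed to 8 mm, with the brass partly in front of them, so this isn't a proper grip. I'll check from the side with the scene camera.

```bash
python3 - <<'E'
from h import *
im,c,st=snap("scene","s3"); p=proj(c,[[.467,.219,.02]])[0].astype(int); print(p)
a=cv2.resize(im[p[1]-45:p[1]+30,p[0]-35:p[0]+35],None,fx=7,fy=7,interpolation=cv2.INTER_CUBIC)
w=cv2.imread("pics/w3.png")[200:284,280:362,::-1]; w=cv2.resize(w,(400,525),interpolation=cv2.INTER_CUBIC)
wc=cam("wrist",st)
print("wrist proj foot/headbase/headtop", proj(wc,[[.467,.219,0],[.479,.219,.036],[.455,.219,.05],[.479,.219,.05],st["position"]]).round(0).tolist())
cv2.imwrite("pics/s3c.png",np.hstack([cv2.resize(a,(400,525)),w])[:,:,::-1])
E
```

```text
[418 226]
wrist proj foot/headbase/headtop [[318.0, 222.0], [322.0, 223.0], [315.0, 274.0], [322.0, 233.0], [319.0, 237.0]]
```

View pics/s3c.png

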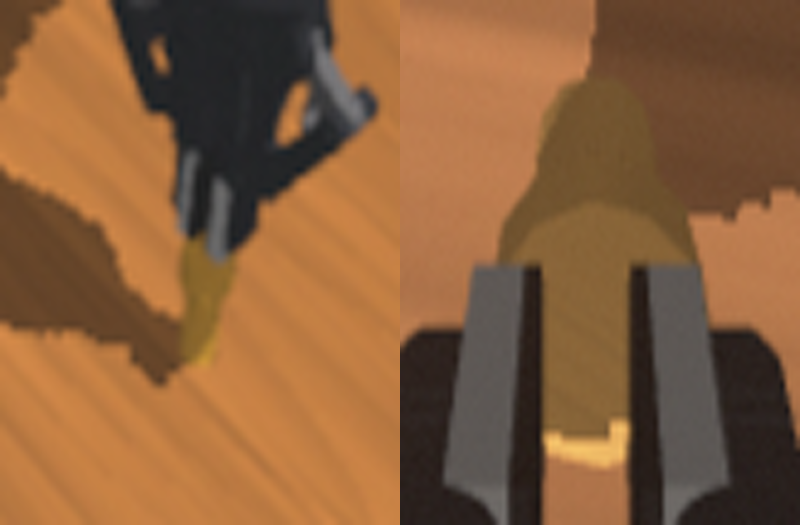

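The fingers have closed just above the head with no contact. The real fingertips sit about 20 mm further back than the reported TCP, and the seal is undisturbed. I'll open and go 19 mm lower, which is still clear of the bench by either reckoning.

Call:
{"api": "carry_out", "payload": {
  "moves": [60,0,0,0.5,0,60,0,0,0,0,60,0,0,0,0,60,0,0,0,0,60,0,0,0,0,60,0,0,-0.6,0,60,0,0,-0.6,0,60,0,0,-0.6,0,60,0,0,-0.6,0,60,0,0,0,0]
}}

```text
clock: 7.35
position: [0.4667, 0.2184, 0.0085]
ee_rot: [0.0, 0.997, 0.081, -0.001]
contact_force: [-1.0, 0.3, -0.8]
width: 0.0511
```

Call:
{"api": "carry_out", "payload": {
  "moves": [40,0,0,0,0,25,0,0,0,0,15,0,0,0,0,10,0,0,0,0,10,0,0,0,0,10,0,0,0,0,10,0,0,0,0,10,0,0,0,0,10,0,0,0,0,10,0,0,0,0]
}}

```text
clock: 8.35
position: [0.468, 0.2188, 0.01]
ee_rot: [-0.0, 0.997, 0.081, 0.0]
contact_force: [-1.2, 0.2, 3.8]
width: 0.0215
```

```bash
python3 - <<'E'
from h import *
im,c,st=snap("scene","s4"); print(st["contact_force"],st["width"],st["position"])
a=im[181:256,383:453]; w,wc,st=snap("wrist","w4")
cv2.imwrite("pics/s4c.png",np.hstack([cv2.resize(a,(400,430),interpolation=2),cv2.resize(w[190:290,272:365],(400,430),interpolation=2)])[:,:,::-1])
E
```

```text
[-1.24166829  0.20766029  3.80829225] 0.021521708767306736 [0.46796343 0.21879247 0.00996439]
```

View pics/s4c.png

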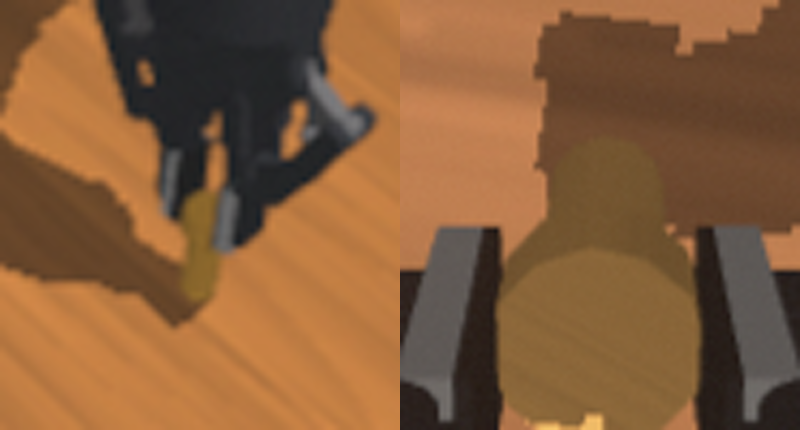

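The head is now between the pads with its top ellipse centred near (318,268). Next I'll lift it and carry it over the vise.

Call:
{"api": "carry_out", "payload": {
  "moves": [10,0,0,1,0,10,0,0,2,0,10,0,0,2.5,0,10,0,0,2.5,0,10,0.2,-1,2,0,10,1,-3,0,0,10,1,-3.4,0,0,10,1,-3.4,0,0,10,1,-3.4,0,0,10,1,-3.4,0,0],
  "squeeze": 50
}}

```text
clock: 9.45
position: [0.5192, 0.0413, 0.1097]
ee_rot: [0.0, 0.997, 0.081, -0.001]
contact_force: [0.0, -0.1, -0.8]
width: 0.0214
```

Call:
{"api": "carry_out", "payload": {
  "moves": [10,1,-3.4,0,0,10,1,-3.4,0,0,10,1,-3.4,0,0,10,1,-3.4,0,0,10,0.8,-2,0,0,10,0.45,-0.74,0,0,10,0,0,0,0,10,0,0,0,0,10,0,0,0,0,10,0,0,0,0]
}}

```text
clock: 10.45
position: [0.5718, -0.1193, 0.1098]
ee_rot: [-0.0, 0.997, 0.082, -0.0]
contact_force: [-1.0, 0.1, -1.1]
width: 0.0214
```

```bash
python3 - <<'E'
from h import *
im,c,st=snap("wrist","w5"); print(st["contact_force"],st["width"],st["position"],st["ee_rot"],st["clock"])
p=st["position"]; zt=p[2]+.04
hsv=cv2.cvtColor(im,cv2.COLOR_RGB2HSV)
m=cv2.inRange(hsv,(17,90,40),(38,255,255)); m[:, :280]=0; m[:,360:]=0
ys,xs=np.nonzero(m); print(xs.min(),xs.max(),ys.min(),ys.max())
cv2.imwrite("pics/w5c.png",cv2.resize(im[70:290,250:390],None,fx=2.7,fy=2.7,interpolation=2)[:,:,::-1])
print(proj(c,[[.5719,-.1203,.05],[.5734,-.1201,.057]]))
E
```

```text
[-0.96500527  0.1132904  -1.12528843] 0.0214206010134711 [ 0.57176159 -0.11931473  0.10983922] [-1.95890927e-04  9.96667632e-01  8.15694194e-02 -1.48752148e-04] 10.45
295 341 224 293
[[320.15248195 207.64477325]
 [320.2804169  208.42103221]]
```

View pics/w5c.png

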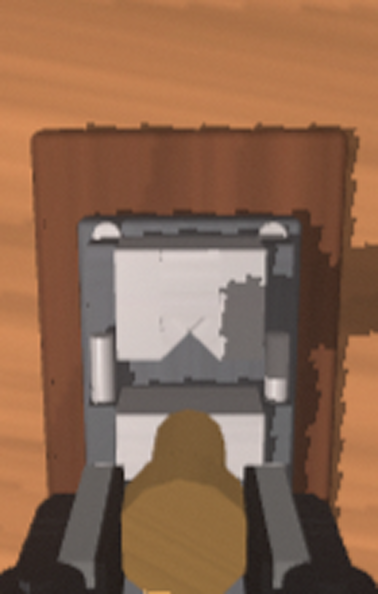

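The head-top ellipse is centred near (318,270), the vee apex is at (320.5,193.3), and the moving jaw's face runs from row 213.7 (foot) to 223 (top).

```bash
python3 - <<'E'
from h import *
st=manip.get_state(); c=cam("wrist",st); u=np.array([np.cos(.16),np.sin(.16)]); v=np.array([-u[1],u[0]])
h=plane(c,[[318.1,270.4]],st["position"][2]+.04)[0]; print("seal",h.round(4))
for r in (247.8,293): print(plane(c,[[318.1,r]],st["position"][2]+.04)[0].round(4))
for T in (.012,.017,.022):
    ap=plane(c,[[320.5,193.3],[320.5,204.1]],T+.04)[:,:2]; f=plane(c,[[320.5,223]],T+.04)[0,:2]; ff=plane(c,[[320.5,213.7]],T+.014)[0,:2]
    w=plane(c,[[292.6,195],[348.9,195]],T+.04)
    s=ap[0]-u*.0113
    print(T,"width",np.linalg.norm(w[0]-w[1]),"vee",(ap[0]-ap[1])@u,"face top/foot diff",(f-ff)@u,"seat",s.round(4),"gap",(s-f)@u,"seat-seal along,across",((s-h[:2])@u).round(4),((s-h[:2])@v).round(4))
E
```

```text
seal [ 0.5716 -0.119   0.1499]
[ 0.5828 -0.1172  0.1499]
[ 0.5599 -0.1209  0.1499]
0.012 width 0.042137357024214485 vee 0.008403608560546822 face top/foot diff 0.0008895548591599459 seat [ 0.5726 -0.1207] gap 0.01220788977910383 seat-seal along,across 0.0007 -0.0018
0.017 width 0.04122653630506252 vee 0.008221960224411495 face top/foot diff 0.001051596238875171 seat [ 0.5738 -0.1204] gap 0.011699754609115633 seat-seal along,across 0.002 -0.0018
0.022 width 0.04031571558591059 vee 0.008040311888276162 face top/foot diff 0.0012136376185902886 seat [ 0.575  -0.1202] gap 0.011191619439127543 seat-seal along,across 0.0032 -0.0017
```

Call:
{"api": "carry_out", "payload": {
  "moves": [10,0.06,-0.17,-0.5,0,10,0,0,-1,0,10,0,0,-1,0,10,0,0,-0.8,0,10,0,0,-0.5,0,10,0,0,0,0,10,0,0,0,0,10,0,0,0,0,10,0,0,0,0,10,0,0,0,0]
}}

```text
clock: 11.5
position: [0.573, -0.1225, 0.0721]
ee_rot: [0.0, 0.997, 0.081, 0.0]
contact_force: [0.5, -0.8, -1.5]
width: 0.0215
```

```bash
python3 - <<'E'
from h import *
im,c,st=snap("wrist","w6"); print(st["contact_force"],st["position"],st["clock"])
cv2.imwrite("pics/w6c.png",cv2.resize(im[100:290,240:400],None,fx=3.1,fy=3.1,interpolation=2)[:,:,::-1])
E
```

```text
[ 0.45319162 -0.78233558 -1.49731361] [ 0.57300089 -0.12249038  0.07210354] 11.5
```

View pics/w6c.png

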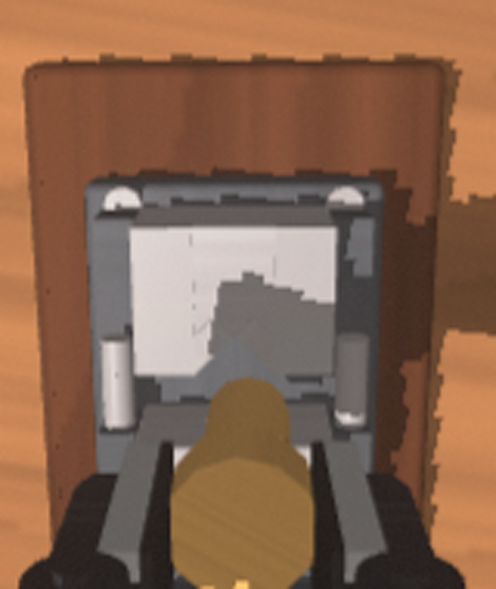

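The shank is centred about column 320 and the vee about 315.5, so the seal sits roughly 2 mm too far towards -y. I'll put numbers on it.

```bash
python3 - <<'E'
from h import *
st=manip.get_state(); c=cam("wrist",st); u=np.array([np.cos(.16),np.sin(.16)]); v=np.array([-u[1],u[0]])
zf=st["position"][2]-.01; print(st["position"])
sh=plane(c,[[240+248/3.1,228],[320,222]],zf)[:,:2]; hd=plane(c,[[240+242.5/3.1,100+515/3.1]],zf+.05)[0,:2]
print("shank across",sh[0]@v,"front along",sh[1]@u,"head",hd@u,hd@v)
for T in (.017,.020):
    e=plane(c,[[240+130/3.1,197],[240+336.5/3.1,197],[315.8,100+343/3.1],[240+130/3.1,100+378/3.1],[290,100+442/3.1],[290,100+407/3.1]],T+.04)[:,:2]
    ff=plane(c,[[290,100+406/3.1]],T+.014)[0,:2]
    print(T,"jaw width",(e[0]-e[1])@v,"mid across",(e[0]+e[1])@v/2,"apex",e[2]@u,e[2]@v,"seat along by apex",e[2]@u-.0113,"by front",e[3]@u-.0033,"mj face top/foot",e[4]@u,ff@u)
E
```

```text
[ 0.57295834 -0.12248342  0.07202797]
shank across -0.21278099463019784 front along 0.5520365794448802 head 0.5480658870016685 -0.2116250890051346
0.017 jaw width 0.04069805510888994 mid across -0.2098400841479007 apex 0.557697972140027 -0.21018179416153948 seat along by apex 0.546397972140027 by front 0.5469753235183692 mj face top/foot 0.5363808506826111 0.5343174116791931
0.02 jaw width 0.04005042865601618 mid across -0.2098631067652276 apex 0.5586320129343268 -0.21019937916167672 seat along by apex 0.5473320129343269 by front 0.548027480610485 mj face top/foot 0.5376541099412333 0.5354652107420735
```

Call:
{"api": "carry_out", "payload": {
  "moves": [10,-0.04,0.22,0,0,10,0,0,0,0,10,0,0,0,0,10,0,0,0,0,10,0,0,0,0,10,0,0,0,0,10,0,0,0,0,10,0,0,0,0,10,0,0,0,0,10,0,0,0,0]
}}

```text
clock: 12.55
position: [0.5724, -0.1202, 0.0717]
ee_rot: [0.0, 0.997, 0.081, 0.0]
contact_force: [-0.3, 0.5, -1.3]
width: 0.0212
```

Call:
{"api": "carry_out", "payload": {
  "moves": [10,0,0,-0.2,0,10,0,0,-0.2,0,10,0,0,-0.2,0,10,0,0,-0.2,0,10,0,0,-0.2,0,10,0,0,-0.2,0,10,0,0,-0.2,0,10,0,0,-0.2,0,10,0,0,-0.2,0,10,0,0,0,0]
}}

```text
clock: 13.55
position: [0.5721, -0.1201, 0.0534]
ee_rot: [-0.0, 0.997, 0.081, -0.0]
contact_force: [-0.1, -0.6, -1.0]
width: 0.0214
```

No side forces, and the foot is well below the jaw tops. I'll keep lowering in fine steps.

Call:
{"api": "carry_out", "payload": {
  "moves": [10,0,0,-0.1,0,10,0,0,-0.1,0,10,0,0,-0.1,0,10,0,0,-0.1,0,10,0,0,-0.1,0,10,0,0,-0.1,0,10,0,0,0,0,10,0,0,0,0,10,0,0,0,0,10,0,0,0,0]
}}

```text
clock: 14.55
position: [0.5724, -0.1202, 0.0478]
ee_rot: [0.0, 0.997, 0.081, 0.0]
contact_force: [0.4, -0.2, -1.5]
width: 0.0215
```

Call:
{"api": "carry_out", "payload": {
  "moves": [10,0,0,-0.05,0,10,0,0,0,0,10,0,0,-0.05,0,10,0,0,0,0,10,0,0,-0.05,0,10,0,0,0,0,10,0,0,-0.05,0,10,0,0,0,0,10,0,0,0,0,10,0,0,0,0]
}}

```text
clock: 15.55
position: [0.5724, -0.1202, 0.0457]
ee_rot: [0.0, 0.997, 0.081, 0.0]
contact_force: [-0.5, -0.2, -0.7]
width: 0.0211
```

Call:
{"api": "carry_out", "payload": {
  "moves": [10,0,0,-0.05,0,10,0,0,0,0,10,0,0,-0.05,0,10,0,0,0,0,10,0,0,-0.05,0,10,0,0,0,0,10,0,0,0,0,10,0,0,0,0,10,0,0,0,0,10,0,0,0,0]
}}

```text
clock: 16.55
position: [0.5724, -0.1202, 0.0442]
ee_rot: [0.0, 0.997, 0.081, 0.0]
contact_force: [0.3, -0.8, -0.4]
width: 0.0212
```

Call:
{"api": "carry_out", "payload": {
  "moves": [10,0,0,-0.05,0,10,0,0,0,0,10,0,0,-0.05,0,10,0,0,0,0,10,0,0,0,0,10,0,0,0,0,10,0,0,0,0,10,0,0,0,0,10,0,0,0,0,10,0,0,0,0]
}}

```text
clock: 17.55
position: [0.5724, -0.1202, 0.0432]
ee_rot: [0.0, 0.997, 0.081, -0.0]
contact_force: [0.3, 0.1, -1.1]
width: 0.0212
```

Call:
{"api": "carry_out", "payload": {
  "moves": [10,0,0,-0.05,0,10,0,0,0,0,10,0,0,-0.05,0,10,0,0,0,0,10,0,0,0,0,10,0,0,0,0,10,0,0,0,0,10,0,0,0,0,10,0,0,0,0,10,0,0,0,0]
}}

```text
clock: 18.55
position: [0.5724, -0.1202, 0.0422]
ee_rot: [0.0, 0.997, 0.081, -0.0]
contact_force: [0.1, 0.3, -1.7]
width: 0.0211
```

Call:
{"api": "carry_out", "payload": {
  "moves": [10,0,0,-0.05,0,10,0,0,0,0,10,0,0,-0.05,0,10,0,0,0,0,10,0,0,-0.05,0,10,0,0,0,0,10,0,0,0,0,10,0,0,0,0,10,0,0,0,0,10,0,0,0,0]
}}

```text
clock: 19.55
position: [0.5724, -0.1202, 0.0407]
ee_rot: [0.0, 0.997, 0.081, -0.0]
contact_force: [0.5, -0.5, -1.2]
width: 0.0214
```

Call:
{"api": "carry_out", "payload": {
  "moves": [10,0,0,-0.05,0,10,0,0,0,0,10,0,0,-0.05,0,10,0,0,0,0,10,0,0,-0.05,0,10,0,0,0,0,10,0,0,0,0,10,0,0,0,0,10,0,0,0,0,10,0,0,0,0]
}}

```text
clock: 20.55
position: [0.5731, -0.1202, 0.0405]
ee_rot: [0.0, 0.997, 0.081, 0.001]
contact_force: [-1.1, 0.9, 7.6]
width: 0.0212
```

The foot touches at 7.6 N, which puts the board at about 16.6 mm thick, inside the stated range. I'll unload and release.

Call:
{"api": "carry_out", "payload": {
  "moves": [10,0,0,0.08,0,10,0,0,0,0,20,0,0,0,0,28,0,0,0,0,32,0,0,0,0,36,0,0,0,0,40,0,0,0,0,50,0,0,0,0,50,0,0,0,0,50,0,0,0,0],
  "squeeze": 20
}}

```text
clock: 21.55
position: [0.5723, -0.1202, 0.0399]
ee_rot: [0.0, 0.997, 0.081, -0.0]
contact_force: [0.1, 0.4, -0.5]
width: 0.0427
```

Call:
{"api": "carry_out", "payload": {
  "moves": [50,0,0,0.5,0,50,0,0,1,0,50,0,0,2,0,50,0,0,2.5,0,50,0,0,2,0,30,0,0,0,0,10,0,0,0,0,0,0,0,0,0,0,0,0,0,0,0,0,0,0,0]
}}

```text
clock: 22.55
position: [0.5718, -0.12, 0.119]
ee_rot: [-0.0, 0.997, 0.081, -0.001]
contact_force: [-0.1, -0.1, 0.0]
width: 0.0001
```

```bash
python3 - <<'E'
from h import *
im,c,st=snap("wrist","w7"); print(st["contact_force"],st["position"],st["clock"],st["width"])
cv2.imwrite("pics/w7c.png",cv2.resize(im[60:360,210:430],None,fx=2,fy=2,interpolation=2)[:,:,::-1])
E
```

```text
[-0.0998281  -0.14007347  0.03608041] [ 0.57179691 -0.12000159  0.11902545] 22.55 6.398535239382846e-05
```

View pics/w7c.png

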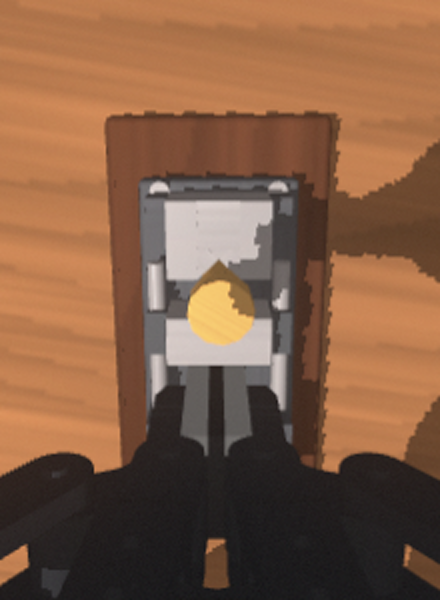

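The blank stands upright, head at (221,312) in the crop, with its shank in the vee mouth. Now I'll take the shut fingertips to the wheel, starting 6 mm to the vise's -y side.

Call:
{"api": "carry_out", "payload": {
  "moves": [0,-2.5,-0.6,0,0,0,-2.5,-0.6,0,0,0,-2.44,-0.64,0,0,0,0,0,-2,0,0,0,0,-2,0,0,0,0,-1.5,0,0,0,0,-0.8,0,0,0,0,-0.5,0,0,0,0,-0.3,0,0,0,0,0,0],
  "squeeze": 60
}}

```text
clock: 23.6
position: [0.4982, -0.1386, 0.049]
ee_rot: [0.0, 0.997, 0.081, 0.0]
contact_force: [0.4, 0.6, 1.1]
width: -0.0003
```

Call:
{"api": "carry_out", "payload": {
  "moves": [0,0,0,-0.1,0,0,0,0,-0.1,0,0,0,0,-0.1,0,0,0,0,-0.1,0,0,0,0,-0.1,0,0,0,0,-0.1,0,0,0,0,0,0,0,0,0,0,0,0,0,0,0,0,0,0,0,0,0]
}}

```text
clock: 24.6
position: [0.498, -0.1386, 0.0431]
ee_rot: [0.0, 0.997, 0.081, 0.0]
contact_force: [0.1, 0.0, 0.7]
width: 0.0002
```

Call:
{"api": "carry_out", "payload": {
  "moves": [0,0,0,-0.1,0,0,0,0,-0.1,0,0,0,0,-0.1,0,0,0,0,-0.1,0,0,0,0,0,0,0,0,0,0,0,0,0,0,0,0,0,0,0,0,0,0,0,0,0,0,0,0,0,0,0]
}}

```text
clock: 25.6
position: [0.498, -0.1386, 0.0391]
ee_rot: [0.0, 0.997, 0.081, 0.0]
contact_force: [0.5, 0.4, 0.4]
width: 0.0001
```

Call:
{"api": "carry_out", "payload": {
  "moves": [0,0,0,-0.1,0,0,0,0,-0.05,0,0,0,0,-0.05,0,0,0,0,0,0,0,0,0,0,0,0,0,0,0,0,0,0,0,0,0,0,0,0,0,0,0,0,0,0,0,0,0,0,0,0]
}}

```text
clock: 26.6
position: [0.498, -0.1386, 0.0371]
ee_rot: [0.0, 0.997, 0.081, 0.0]
contact_force: [-1.0, -0.4, 0.7]
width: -0.0002
```

Call:
{"api": "carry_out", "payload": {
  "moves": [0,0,0,-0.1,0,0,0,0,-0.05,0,0,0,0,-0.05,0,0,0,0,0,0,0,0,0,0,0,0,0,0,0,0,0,0,0,0,0,0,0,0,0,0,0,0,0,0,0,0,0,0,0,0]
}}

```text
clock: 27.6
position: [0.498, -0.1386, 0.035]
ee_rot: [0.0, 0.997, 0.081, 0.0]
contact_force: [-0.3, 0.5, -0.4]
width: -0.0003
```

Call:
{"api": "carry_out", "payload": {
  "moves": [0,0,0,-0.05,0,0,0,0,-0.05,0,0,0,0,-0.05,0,0,0,0,0,0,0,0,0,0,0,0,0,0,0,0,0,0,0,0,0,0,0,0,0,0,0,0,0,0,0,0,0,0,0,0]
}}

```text
clock: 28.6
position: [0.4979, -0.1386, 0.0335]
ee_rot: [0.0, 0.997, 0.081, -0.0]
contact_force: [-0.3, -0.0, -0.1]
width: 0.0001
```

```bash
python3 - <<'E'
from h import *
a,c,st=snap("scene","s8"); w,wc,st=snap("wrist","w8"); p=proj(c,[[.498,-.1386,.05]])[0].astype(int)
print(p,st["contact_force"],proj(wc,[[.4965,-.132,.0596],[.4965,-.132,.0556],st["position"]]).round(1).tolist())
x,y=p
cv2.imwrite("pics/s8c.png",np.hstack([cv2.resize(a[y-50:y+40,x-45:x+35],(400,450),interpolation=2),cv2.resize(w[170:290,265:372],(400,450),interpolation=2)])[:,:,::-1])
E
```

```text
[329 152] [0.19872288 0.25928338 0.29715726] [[305.9, 257.5], [306.2, 254.1], [319.1, 237.3]]
```

View pics/s8c.png

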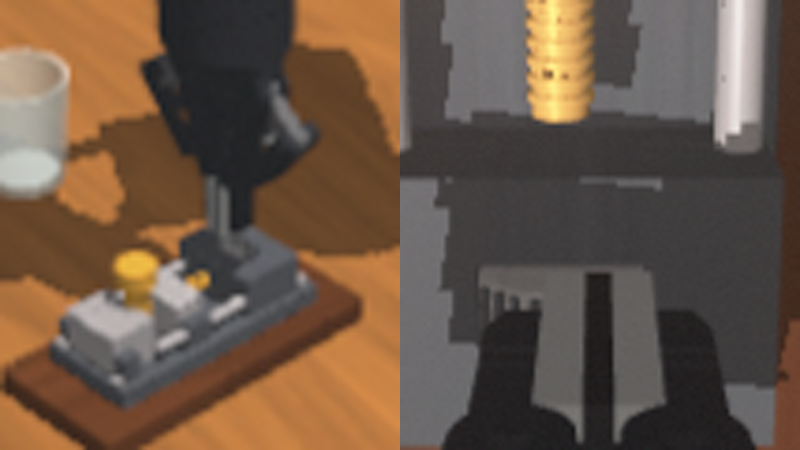

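The view shows the fingers (columns 535–665 of the right half) standing over the wheel slot (480–660), just not down to the crown yet. I'll keep lowering.

Call:
{"api": "carry_out", "payload": {
  "moves": [0,0,0.1,-0.05,0,0,0,0,-0.05,0,0,0,0,-0.05,0,0,0,0,-0.05,0,0,0,0,0,0,0,0,0,0,0,0,0,0,0,0,0,0,0,0,0,0,0,0,0,0,0,0,0,0,0]
}}

```text
clock: 29.7
position: [0.498, -0.1376, 0.0315]
ee_rot: [0.0, 0.997, 0.081, 0.0]
contact_force: [-0.1, -0.3, 0.3]
width: -0.0
```

Call:
{"api": "carry_out", "payload": {
  "moves": [0,0,0,-0.05,0,0,0,0,-0.05,0,0,0,0,-0.05,0,0,0,0,-0.05,0,0,0,0,0,0,0,0,0,0,0,0,0,0,0,0,0,0,0,0,0,0,0,0,0,0,0,0,0,0,0]
}}

```text
clock: 30.7
position: [0.498, -0.1376, 0.0295]
ee_rot: [0.0, 0.997, 0.081, 0.0]
contact_force: [0.1, -0.7, 0.4]
width: 0.0001
```

Call:
{"api": "carry_out", "payload": {
  "moves": [0,0,0,-0.05,0,0,0,0,-0.05,0,0,0,0,-0.05,0,0,0,0,-0.05,0,0,0,0,-0.05,0,0,0,0,0,0,0,0,0,0,0,0,0,0,0,0,0,0,0,0,0,0,0,0,0,0]
}}

```text
clock: 31.7
position: [0.4982, -0.1377, 0.0286]
ee_rot: [0.0, 0.997, 0.081, 0.0]
contact_force: [-3.0, 1.1, 13.6]
width: -0.0002
```

Contact at 13.6 N. Now the first roll towards the vise's +y.

Call:
{"api": "carry_out", "payload": {
  "moves": [0,-0.02,0.1,0,0,0,-0.03,0.2,0,0,0,-0.03,0.2,0,0,0,-0.03,0.2,0,0,0,-0.03,0.2,0,0,0,-0.03,0.2,0,0,0,-0.02,0.15,0,0,0,0,0,0,0,0,0,0,0,0,0,0,0,0,0]
}}

```text
clock: 32.7
position: [0.4966, -0.1268, 0.0285]
ee_rot: [0.002, 0.997, 0.081, 0.001]
contact_force: [-2.9, -3.7, 9.2]
width: 0.0001
```

```bash
python3 - <<'E'
from h import *
# jaw face gap: brightness profile at columns beside the screw, old (w8) against new
w,wc,st=snap("wrist","w9"); print(st["contact_force"],st["position"])
g0=cv2.imread("pics/w8.png",0).astype(int); g=cv2.cvtColor(w,cv2.COLOR_RGB2GRAY).astype(int)
c0=wc
for n,a in(("old",g0),("new",g)):
  for x in (318,340): print(n,x,a[60:175:1,x-2:x+3].mean(1).astype(int).tolist())
E
```

```text
[-2.94781302 -3.73211002  9.22631525] [ 0.49655612 -0.12681264  0.02852104]
old 318 [218, 217, 217, 216, 210, 201, 209, 213, 216, 218, 218, 218, 218, 218, 218, 218, 218, 218, 218, 217, 217, 218, 218, 218, 218, 218, 218, 218, 218, 218, 218, 218, 218, 218, 218, 218, 218, 218, 217, 216, 216, 217, 219, 218, 217, 216, 216, 217, 219, 219, 219, 219, 218, 218, 217, 217, 217, 218, 218, 219, 219, 219, 219, 216, 197, 194, 214, 221, 222, 222, 223, 223, 223, 222, 221, 220, 220, 221, 220, 222, 222, 222, 222, 223, 223, 223, 222, 222, 222, 222, 222, 222, 221, 221, 221, 220, 220, 219, 219, 218, 220, 220, 220, 210, 175, 119, 79, 76, 75, 79, 80, 78, 76, 75, 78]
old 340 [214, 214, 214, 213, 214, 214, 146, 125, 125, 125, 138, 129, 126, 125, 125, 124, 124, 124, 124, 125, 124, 124, 124, 124, 118, 100, 92, 93, 93, 83, 76, 78, 76, 77, 77, 77, 76, 77, 76, 77, 76, 77, 76, 76, 77, 76, 77, 77, 76, 77, 76, 76, 77, 77, 77, 77, 77, 76, 76, 77, 86, 99, 154, 195, 207, 211, 211, 211, 213, 213, 213, 214, 214, 213, 213, 211, 211, 211, 212, 213, 213, 214, 215, 215, 216, 215, 215, 214, 215, 214, 213, 212, 213, 213, 212, 2
[... 562 characters left out ...]
 222, 222, 221, 221, 220, 219, 220, 219, 218, 219, 220, 220, 214, 193, 151, 115, 114, 115, 114, 114, 115, 113, 113, 113]
new 340 [217, 217, 214, 218, 217, 217, 217, 217, 217, 216, 216, 216, 216, 216, 216, 217, 217, 216, 216, 216, 216, 216, 216, 216, 216, 217, 217, 217, 217, 217, 216, 216, 214, 215, 215, 217, 217, 215, 213, 213, 214, 216, 217, 218, 218, 217, 216, 216, 216, 215, 215, 215, 216, 218, 217, 217, 218, 217, 214, 212, 211, 211, 212, 213, 214, 215, 215, 215, 215, 213, 207, 209, 218, 217, 215, 214, 215, 216, 217, 217, 218, 218, 219, 219, 219, 218, 217, 218, 217, 218, 219, 218, 218, 217, 216, 215, 216, 215, 215, 215, 215, 216, 216, 208, 180, 139, 111, 101, 93, 95, 103, 110, 105, 94, 95]
```

The drag along the rim is about 3.2 N, as expected for a free jaw. I'll repeat strokes: lift, back, down, roll.

Call:
{"api": "carry_out", "payload": {
  "moves": [0,0,0,0.25,0,0,0.1,-0.65,0,0,0,0.09,-0.6,0,0,0,0,0,-0.17,0,0,0,0,-0.08,0,0,-0.05,0.31,0,0,0,-0.05,0.31,0,0,0,-0.05,0.31,0,0,0,-0.04,0.32,0,0,0,0,0,0,0]
}}

```text
clock: 33.75
position: [0.4969, -0.1269, 0.0285]
ee_rot: [0.002, 0.997, 0.081, 0.001]
contact_force: [-2.6, -2.4, 11.6]
width: 0.0002
```

```bash
cat > jw.py <<'E'
from h import *; import sys
w,wc,st=snap("wrist",sys.argv[2]); v=np.array([-.159,.987]); f=st["contact_force"]; print("F along rim",-(f[:2]@v).round(2),"z",f[2].round(2),st["position"].round(4),"moment",st["moment"].round(2))
g0=cv2.imread(f"pics/{sys.argv[1]}.png",0); g=cv2.cvtColor(w,cv2.COLOR_RGB2GRAY)
def sh(x0,x1,y0,y1):
    r=cv2.matchTemplate(g[y0-12:y1+12,x0-8:x1+8],g0[y0:y1,x0:x1],5); _,s,_,l=cv2.minMaxLoc(r); return (l[0]-8,l[1]-12,round(s,3))
for n,b in dict(jawrear=(285,345,145,185),blockfront=(270,370,212,240),whole=(270,370,60,120),board=(200,270,150,260)).items(): print(n,sh(*b))
E
python3 jw.py w9 w10; python3 - <<'E'
import cv2
g=cv2.imread("pics/w10.png",0)
for r in range(60,240,6): print(r,g[r,262:380:6].tolist())
E
```

```text
F along rim 1.99 z 11.62 [ 0.4969 -0.1269  0.0285] moment [-0.62  0.49 -0.04]
jawrear (0, -2, 0.984)
blockfront (0, 1, 0.923)
whole (0, -1, 0.961)
board (0, 1, 0.997)
60 [87, 115, 116, 116, 216, 221, 219, 219, 218, 217, 220, 216, 208, 215, 214, 200, 213, 212, 211, 210]
66 [90, 116, 117, 116, 216, 220, 220, 219, 219, 218, 219, 219, 217, 217, 217, 214, 126, 143, 210, 210]
72 [89, 114, 115, 116, 216, 220, 220, 219, 219, 219, 219, 218, 218, 217, 215, 215, 214, 124, 123, 190]
78 [89, 113, 116, 117, 198, 220, 219, 218, 215, 221, 219, 219, 218, 217, 216, 213, 214, 213, 123, 121]
84 [88, 112, 217, 170, 177, 221, 221, 220, 223, 219, 220, 216, 218, 216, 216, 215, 214, 212, 123, 121]
90 [89, 111, 210, 173, 75, 84, 114, 111, 221, 221, 221, 215, 218, 216, 216, 215, 212, 213, 132, 74]
96 [90, 112, 204, 174, 76, 77, 120, 119, 223, 221, 218, 221, 218, 215, 213, 214, 212, 212, 145, 73]
102 [90, 109, 202, 178, 77, 77, 120, 117, 220, 219, 221, 218, 218, 218, 211, 216, 212, 212, 77, 75]
108 [90, 107, 202, 180, 77, 79, 119, 117, 223, 220, 214, 220, 218, 215, 217, 214, 210, 210, 75, 81]
114 [90, 107, 203,
[... 1326 characters left out ...]
221, 125, 70, 68, 109, 114, 114, 104, 178, 189, 89, 112, 113, 113, 108, 112, 128]
198 [83, 83, 113, 221, 131, 69, 107, 110, 113, 112, 110, 220, 186, 111, 111, 110, 111, 65, 66, 104]
204 [83, 81, 112, 223, 132, 65, 67, 65, 67, 67, 93, 68, 113, 66, 68, 66, 66, 65, 65, 106]
210 [82, 85, 105, 190, 123, 55, 56, 56, 56, 57, 57, 56, 56, 56, 53, 54, 54, 54, 54, 105]
216 [79, 82, 57, 56, 56, 55, 55, 57, 57, 54, 54, 55, 56, 55, 54, 52, 55, 55, 53, 54]
222 [81, 80, 58, 59, 59, 58, 59, 58, 58, 83, 83, 86, 58, 58, 58, 56, 58, 57, 59, 57]
228 [82, 79, 65, 63, 62, 63, 64, 63, 63, 62, 60, 74, 61, 63, 63, 60, 61, 60, 61, 62]
234 [81, 80, 63, 63, 63, 64, 63, 61, 61, 60, 60, 62, 61, 63, 59, 61, 61, 59, 61, 60]
```

The jaw's rear edge moved about 3 px relative to the board, roughly 1.3 mm, which matches one stroke. From here I'll use shorter strokes and read the force each time.

Call:
{"api": "carry_out", "payload": {
  "moves": [0,0,0,0.25,0,0,0.1,-0.65,0,0,0,0.09,-0.6,0,0,0,0,0,-0.17,0,0,0,0,-0.08,0,0,-0.03,0.2,0,0,0,-0.03,0.2,0,0,0,-0.03,0.15,0,0,0,0,0,0,0,0,0,0,0,0]
}}

```text
clock: 34.8
position: [0.4978, -0.1345, 0.0286]
ee_rot: [0.002, 0.997, 0.081, 0.001]
contact_force: [-3.6, -4.1, 12.5]
width: 0.0001
```

Call:
{"api": "carry_out", "payload": {
  "moves": [0,-0.01,0.1,0,0,0,-0.02,0.1,0,0,0,-0.02,0.1,0,0,0,-0.01,0.05,0,0,0,0,0,0,0,0,0,0,0,0,0,0,0,0,0,0,0,0,0,0,0,0,0,0,0,0,0,0,0]
}}

```text
schema error: expected a multiple of 5 numbers
```

Call:
{"api": "carry_out", "payload": {
  "moves": [0,-0.01,0.1,0,0,0,-0.02,0.1,0,0,0,-0.02,0.1,0,0,0,-0.01,0.05,0,0,0,0,0,0,0,0,0,0,0,0,0,0,0,0,0,0,0,0,0,0,0,0,0,0,0,0,0,0,0,0]
}}

```text
clock: 35.8
position: [0.4973, -0.1311, 0.0286]
ee_rot: [0.002, 0.997, 0.081, 0.001]
contact_force: [-3.5, -4.9, 12.6]
width: -0.0003
```

Call:
{"api": "carry_out", "payload": {
  "moves": [0,-0.01,0.1,0,0,0,-0.02,0.1,0,0,0,-0.02,0.1,0,0,0,-0.01,0.05,0,0,0,0,0,0,0,0,0,0,0,0,0,0,0,0,0,0,0,0,0,0,0,0,0,0,0,0,0,0,0,0]
}}

```text
clock: 36.8
position: [0.4967, -0.1275, 0.0285]
ee_rot: [0.002, 0.997, 0.081, 0.001]
contact_force: [-2.8, -3.1, 12.4]
width: -0.0002
```

```bash
python3 jw.py w10 w11
```

```text
F along rim 2.59 z 12.43 [ 0.4967 -0.1275  0.0285] moment [-0.73  0.5  -0.04]
jawrear (-1, -3, 0.994)
blockfront (-1, -1, 0.897)
whole (-1, -3, 0.946)
board (-1, -1, 0.997)
```

Still free, with the jaw advancing. On to the next stroke.

Call:
{"api": "carry_out", "payload": {
  "moves": [0,0,0,0.25,0,0,0.1,-0.65,0,0,0,0.1,-0.6,0,0,0,0,0,-0.17,0,0,0,0,-0.08,0,0,-0.03,0.15,0,0,0,-0.02,0.15,0,0,0,-0.01,0.1,0,0,0,0,0,0,0,0,0,0,0,0]
}}

```text
clock: 37.85
position: [0.4979, -0.1364, 0.0286]
ee_rot: [0.002, 0.997, 0.082, 0.0]
contact_force: [-4.4, -6.3, 13.4]
width: -0.0005
```

Call:
{"api": "carry_out", "payload": {
  "moves": [0,-0.01,0.1,0,0,0,-0.02,0.1,0,0,0,-0.01,0.08,0,0,0,0,0,0,0,0,0,0,0,0,0,0,0,0,0,0,0,0,0,0,0,0,0,0,0,0,0,0,0,0,0,0,0,0,0]
}}

```text
clock: 38.85
position: [0.4977, -0.1342, 0.0286]
ee_rot: [0.003, 0.997, 0.082, 0.001]
contact_force: [-4.2, -6.5, 12.2]
width: 0.0003
```

The rim force has stepped up to 5.5–5.8 N, which is about 16–25 N of squeeze. I'll check jaw movement with one picture, roll another 1.5 mm, and take another.

```bash
python3 jw.py w11 w12
```

```text
F along rim 5.76 z 12.15 [ 0.4977 -0.1342  0.0286] moment [-1.22  0.67 -0.03]
jawrear (-8, -1, 0.826)
blockfront (-8, -1, 0.509)
whole (-8, -1, 0.428)
board (-8, 12, 0.841)
```

Call:
{"api": "carry_out", "payload": {
  "moves": [0,-0.01,0.05,0,0,0,-0.01,0.05,0,0,0,0,0.05,0,0,0,0,0,0,0,0,0,0,0,0,0,0,0,0,0,0,0,0,0,0,0,0,0,0,0,0,0,0,0,0,0,0,0,0,0]
}}

```text
clock: 39.9
position: [0.4976, -0.133, 0.0286]
ee_rot: [0.003, 0.997, 0.082, 0.001]
contact_force: [-4.3, -7.9, 11.4]
width: -0.0001
```

```bash
python3 jw.py w12 w13; python3 - <<'E'
from h import *
# sub-pixel jaw rear edge and block front edge, straight columns 295-312
for n in("w9","w10","w11","w12","w13"):
    g=cv2.imread(f"pics/{n}.png",0).astype(float)
    o=[]
    for a,b in((140,176),(198,220)):
        p=g[a:b,296:306].mean(1); d=-np.diff(p); k=d.argmax(); s=slice(max(k-2,0),k+3); o.append(a+.5+(np.arange(len(d))[s]*d[s]).sum()/d[s].sum())
    print(n,np.round(o,2),"diff",round(o[1]-o[0],2))
E
```

```text
F along rim 7.16 z 11.37 [ 0.4976 -0.133   0.0286] moment [-1.38  0.68  0.01]
jawrear (2, 0, 0.994)
blockfront (2, 0, 0.924)
whole (3, 0, 0.99)
board (2, 0, 0.99)
w9 [164.69 199.47] diff 34.78
w10 [162.12 199.81] diff 37.69
w11 [158.75 199.11] diff 40.36
w12 [157.62 199.96] diff 42.34
w13 [157.49 201.99] diff 44.5
```

```bash
python3 - <<'E'
from h import *
v=np.array([-.159,.987]); F=[];Z=[];M=[]
for i in range(14):
    manip.get_image("wrist"); s=manip.get_state(); F.append(-(s["contact_force"][:2]@v)); Z.append(s["contact_force"][2]); M.append(s["moment"])
print(np.round(F,2),np.mean(F),np.mean(Z),np.mean(M,0),s["position"],s["clock"])
E
```

```text
[7.17 6.77 6.15 7.3  6.66 7.5  6.88 6.58 6.86 7.11 6.67 7.19 6.04 7.26] 6.867512431411134 12.093685204179533 [-1.35708729  0.68583248  0.0135723 ] [ 0.49759496 -0.13305058  0.02863894] 40.65
```

The averaged rim force is 6.9 N, which means 26–35 N of squeeze and may be a little over snug. I'll ease the wheel back slightly.

Call:
{"api": "carry_out", "payload": {
  "moves": [0,0.01,-0.04,0,0,0,0,-0.04,0,0,0,0,0,0,0,0,0,0,0,0,0,0,0,0,0,0,0,0,0,0,0,0,0,0,0,0,0,0,0,0,0,0,0,0,0,0,0,0,0,0]
}}

```text
clock: 41.65
position: [0.4976, -0.1331, 0.0286]
ee_rot: [0.003, 0.997, 0.082, 0.001]
contact_force: [-3.8, -5.5, 12.8]
width: 0.0001
```

```bash
cat > fm.py <<'E'
from h import *
v=np.array([-.159,.987]); F=[];Z=[]
for i in range(12):
    manip.get_image("wrist"); s=manip.get_state(); F.append(-(s["contact_force"][:2]@v)); Z.append(s["contact_force"][2])
print(np.mean(F),np.mean(Z),s["position"],s["position"][:2]@v,s["clock"])
E
python3 fm.py
```

```text
5.2061470851944245 12.772588341747463 [ 0.49759985 -0.13307367  0.02862698] -0.21046208999978758 42.25
```

Call:
{"api": "carry_out", "payload": {
  "moves": [0,0.01,-0.05,0,0,0,0.01,-0.05,0,0,0,0.01,-0.05,0,0,0,0.01,-0.05,0,0,0,0,-0.05,0,0,0,0,0,0,0,0,0,0,0,0,0,0,0,0,0,0,0,0,0,0,0,0,0,0,0]
}}

```text
clock: 43.25
position: [0.4976, -0.1334, 0.0286]
ee_rot: [0.001, 0.997, 0.081, 0.0]
contact_force: [-3.7, -0.7, 15.0]
width: -0.0001
```

```bash
python3 fm.py
```

```text
-0.47768013674157134 14.467116295327765 [ 0.49760643 -0.13338039  0.02859018] -0.2107658650828692 43.85
```

Call:
{"api": "carry_out", "payload": {
  "moves": [0,0,-0.03,0,0,0,0,0,0,0,0,0,0,0,0,0,0,0,0,0,0,0,0,0,0,0,0,0,0,0,0,0,0,0,0,0,0,0,0,0,0,0,0,0,0,0,0,0,0,0]
}}

```text
clock: 44.85
position: [0.4976, -0.1335, 0.0286]
ee_rot: [0.001, 0.997, 0.081, 0.0]
contact_force: [-3.9, -0.2, 14.9]
width: -0.0002
```

```bash
python3 fm.py
```

```text
-0.8412018420921846 14.490343659642845 [ 0.49763297 -0.13354102  0.0285866 ] -0.21092863163830075 45.45
```

The wheel is just beginning to yield at −0.8 N, which puts the squeeze at about 19–28 N. I'll lift straight off and check.

Call:
{"api": "carry_out", "payload": {
  "moves": [0,0,0,0.3,0,0,0,0,1,0,0,0,0,2,0,0,0,0,3,0,0,0,0,3,0,0,0,0,3,0,0,0,0,3,0,0,0,0,1.5,0,0,0,0,0,0,0,0,0,0,0]
}}

```text
clock: 46.45
position: [0.4968, -0.1328, 0.1946]
ee_rot: [-0.0, 0.997, 0.081, -0.0]
contact_force: [0.0, -0.4, 0.0]
width: 0.0001
```

```bash
python3 - <<'E'
from h import *
im,c,st=snap("wrist","w14"); print(st["contact_force"].round(1),st["position"].round(4),st["clock"])
u=np.array([np.cos(.16),np.sin(.16)]); v=np.array([-u[1],u[0]]); T=.0166
hsv=cv2.cvtColor(im,cv2.COLOR_RGB2HSV); m=cv2.inRange(hsv,(17,90,60),(38,255,255))
n,l,s,ce=cv2.connectedComponentsWithStats(m)
for i in range(1,n):
    if s[i,4]>60:
        P=plane(c,[ce[i]],T+.064)[0,:2]; print(s[i],"at head height along/across",P@u,P@v)
g=cv2.cvtColor(im,cv2.COLOR_RGB2GRAY); x=int(proj(c,[[.5734,-.1201,T+.04]])[0,0]-14)
p=g[:,x-2:x+3].mean(1).astype(int); print(x,p[60:200].tolist())
E
```

```text
[ 0.  -0.4  0. ] [ 0.4968 -0.1328  0.1946] 46.45
[306  88  27  29 606] at head height along/across 0.547702773934288 -0.21017004407199505
[314 134   9  20 124] at head height along/across 0.5127229035421226 -0.2092850072646533
304 [82, 80, 74, 87, 187, 200, 200, 201, 201, 201, 200, 201, 200, 201, 200, 200, 200, 201, 201, 201, 201, 202, 202, 202, 203, 201, 202, 202, 201, 202, 202, 201, 202, 202, 202, 202, 203, 201, 203, 156, 119, 131, 134, 132, 129, 124, 121, 115, 108, 108, 100, 88, 158, 201, 207, 209, 210, 209, 206, 206, 208, 209, 210, 211, 210, 210, 211, 211, 209, 207, 206, 207, 205, 159, 104, 108, 108, 103, 98, 102, 106, 106, 106, 105, 106, 107, 107, 107, 107, 103, 97, 96, 102, 105, 106, 105, 105, 105, 106, 99, 79, 60, 56, 53, 53, 74, 98, 105, 105, 106, 105, 105, 104, 105, 105, 105, 105, 105, 105, 105, 104, 104, 104, 104, 105, 104, 104, 104, 104, 104, 103, 104, 104, 104, 105, 104, 104, 104, 103, 104]
```

```bash
python3 -c "
from rig import manip; print(manip.sign_off())"
```

```text
the job is handed in; nothing more can be done
None
```

The seal blank stands upright, head up, in the vee with the jaws closed on it, and I handed the job in at about 46.5 s of the 72 s allowed. The wheel was rolled with shut fingertips in four strokes, pressing about 9–15 N where I read it.

**Last checks**
- **Position:** from the wrist camera, the head is within about 0.5 mm of the seat point. The gap between the jaw faces is about 11.9 mm, against 11.3 mm expected for a blank lying home.
- **Robot:** it is clear of everything and reads about 0 N. I did not move the bystanders, but I took no final picture of them.
- **Squeeze (inferred from the wheel force, not measured):** the rim force peaked at about 6.9 N, which means 26–35 N of squeeze. That is below bruising but perhaps just over snug. I eased the wheel back until it just began to give, which puts it at about 19–28 N if the wheel's friction is the same both ways. If it is not, the squeeze may still be up to 35 N.

**What went wrong or disagreed**
- **First grasp:** it closed on air, because the real fingertips sit about 31 mm behind the reported TCP. The seal was not touched, and I corrected for this by looking and by feeling for contact.
- **Vise board thickness:** the camera suggested 17–22 mm; contact gave 16.6 mm.

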